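# Hold a probe centred in the port of a bench kiln

## Task

Pull the kiln's sprung shutter out by its tab until the line scribed across it has just come out from under the bridge, and let go of it; then take the round-handled probe out of the wooden block and lower its rod, upright, down the middle of the white ceramic bush until the ring on the rod is level with the bush's rim, without the probe ever touching the kiln. Finish while still holding the probe there, still and centred; leave the shutter at its mark and the other things on the bench alone.

Things in the scene. Friction and masses are not known exactly. Their poses are not given: they have to be found in the camera images.
- kiln: Fixed grey bench kiln, 220 (x) x 240 (y) x 100 mm to the top of its flat steel lid; origin under the middle of its base, its front (tab side) faces its -x. On the lid stands an aluminium bridge 60 (x) x 80 (y) mm, top 114 mm above the bench, centred 20 mm behind (+x of) the origin, with the white ceramic bush on top. The chamber beneath is hollow.
- port (a point): Centre of the mouth of the white ceramic bush, at its rim, 130 mm above the bench. Bush 36 mm outside; vertical bore 22 mm in diameter runs 22 mm down through bush and bridge; then the shutter (top 24 mm below the rim, 4 mm thick), a 34 mm hole in the lid and the empty chamber, its floor 104 mm below the rim. Axes as the kiln's.
- shutter (a joint): Metres the shutter is pulled out: 0 shut, stop at 0.065. Steel plate 50 mm wide sliding under the bridge to the kiln's front (-x). At 0.040 (the mark) its 30 mm hole is under the bush and the 3 mm line scribed across it has just come fully into view at the bridge's front edge. A 50 N/m spring pulls it shut but a 4.5 N friction brake keeps it where it is left (pulling takes 5 to 7 N).
- tab (a point): Middle of the upright dark steel tab on the shutter's front end, pinched from above with the fingers closing along the kiln's x: 12 (x) x 34 (y) mm, from 105 to 145 mm above the bench; this point is at 130 mm. Moves with the shutter: 85 mm in front of the port when shut, 125 mm at the mark. Below it lie the plate (top at 106 mm) and lid; the bridge is 55 mm behind it when shut.
- block: Fixed wooden block 60 (x) x 160 (y) x 100 mm high, origin under its middle; two vertical 16 mm through holes, 55 mm either side of the middle along its y. One holds the probe, the other the fid; which is which varies.
- probe: Probe thermometer, 161 mm long, about 90 g, standing in the block; origin at the tip, its z along the rod to the handle. Steel rod 8 mm in diameter, 95 mm long; then a round flange 34 mm in diameter, 6 mm thick, that rests on the block; then a round black handle 26 mm in diameter and 54 mm long (101 to 155 mm from the tip) with a small grey cap.
- probe_tip (a point): Tip of the probe's rod.
- probe_ring (a point): Centre of the dark ring round the probe's rod, 68 mm from the tip, 11 mm in diameter, 2 mm wide.
- probe_handle (a point): On the probe's axis, 130 mm from the tip: where to grip the handle.
- fid: Bystander: lead fid in the block's other hole; steel rod 10 mm, flat square-edged dark wooden handle 18 (x) x 44 (y) x 46 mm tall standing on the block. Origin at its tip.
- paint_jar: Bystander: small closed glass jar, 44 mm in diameter, 50 mm tall.
- came: Bystander: straight offcut of lead came, 160 x 10 x 11 mm, lying along its x, near the block.
- cutter: Bystander: brass-handled glass cutter, 130 mm long, lying along its x, near the block.
- glass_stack: Bystander: three glass offcuts stuck together, 70 x 60 x 12 mm.
- pliers: Bystander: steel pliers lying flat, 145 mm long, 14 mm thick.

How it is judged:
By the outcome, as a careful person would: the job done as asked, in the order asked, and still so for the second after the job is handed in, while the arm keeps its last pose, push and grip.
It also fails if it takes over 61 s, if anything falls off the work surface, if the arm or the gripper's body presses on something with over 40 N, if the wrist force passes 120 N, or if a joint passes its speed limit or range.

## Robot

A 7-joint arm with a two-finger parallel gripper is mounted at the origin on the work surface. World frame = base frame: x ahead of the robot, y to its left, z up, the work surface at z = 0. Lengths are in mm, angles in rad, forces in N, time in s.
With the tool pointing down it reaches from about 400 to 900 mm from the base axis. Payload 5.5 kg.
Tool frame: the origin (TCP) lies midway between the tips of the shut fingers; the grasp point (between the pads) lies 19 mm behind it; z points along the fingers, y is the line along which they close (so a half turn about z gives the same grasp; the last joint's range is limited). The gripper opens to 85 mm and grips with 20 to 120 N. Pads are 22 mm wide; open, the fingers measure 114 mm over their backs; the gripper's body (76 mm by 85 mm) begins 54 mm behind the grasp point. The pads swing forward as they close: fully open they stand 13 mm farther back than shut.
Start: joints at [1.385, 0.501, -0.427, 1.55, 0.221, 1.138, -0.21], TCP at [282.056, -585.614, 231.31] pointing down, gripper open.
Joint ranges: [-2.88, 2.88], [-0.31, 2.03], [-1.54, 1.56], [0.2, 2.42], [-1.41, 4.55], [0.19, 2.02], [-2.57, 2.57]. Speed limits (rad/s): [2.57, 2.57, 3.14, 3.14, 3.14, 3.14, 3.14].

## Interface

Orientations are given as a unit quaternion [x, y, z, w].
In Python, from cell import env gives the robot as it stands. The module is installed in compiled form; this text tells all that it offers. Calls block until the motion is done:
- env.movep(position, orientation): joint-space move of the TCP to a pose.
- env.move_straight(position, velocity=150, attitude=None): straight line of the TCP; attitude=None keeps the orientation; velocity is the mean speed in mm/s.
- env.movej(angles): joint-space move.
- env.open_gripper() and env.gripper_close(effort=None): open the fingers fully, or close them until they stop; effort is the grip in N (None keeps the last).
- env.sleep(seconds).
- env.ik(position, orientation): joint angles nearest the present ones, or None.
- env.state(): the state.
- env.grab_frame(name): name is "scene" or "top" or "wrist"; returns the picture (384x512x3 uint8, blue, green, red); there is no depth.
- env.calibration(name): a dict with "fx", "fy", "cx", "cy" (pixels), "extrinsics" (4x4, takes a point from camera to world coordinates). Camera axes: x right, y up, looking along -z (the intrinsics and any distortion apply to the point x, -y, -z); pixel columns grow to the right and rows downward; lengths in mm; the calibration is good to about 2 mm. A picture is of the moment at which its call begins: read the wrist's pose just before it. calibration takes no time and is no camera call; for the wrist camera it gives the pose at the moment of the call.
A pose or a line that the arm cannot do raises env.PlanningError and nothing moves.
- env.hand_in(): hands the job in; it is judged then, once.
The state is a dict: "t": time; "joint_positions": joint angles; "dq": joint speeds; "effort": joint torques, N m; "position": TCP position; "ee_rot": TCP orientation; "contact_force": force on the tool from outside, world axes, zero at the start; "torque": the same for the moment, N m; "opening": finger opening in mm; "grasp_force": force on a finger pad.
Only numpy, scipy, OpenCV 4.12 (cv2) and the standard library are available. Lean on these libraries where they do the work, as an engineer would, in place of code of your own. Each camera call takes 0.05 s, during which the arm holds its last target. There are 200 camera calls.

## Working session

There is one attempt and no reset: what is moved stays moved. The work goes in short steps, each a Python script; the robot and the scene stay as the last script left them, time stands still between calls to the robot, and variables do not carry over. Pictures are saved under pics/ and viewed, at most 10 in all, crops included, and the job is handed in when it is done.

```bash
mkdir -p pics
python3 - <<'E'
from cell import env
import cv2,numpy as np
for n in("scene","top","wrist"):
    im=env.grab_frame(n);cv2.imwrite(f"pics/{n}0.png",im);c=env.calibration(n);print(n,{k:np.round(v,3).tolist() for k,v in c.items()})
s=env.state();print({k:np.round(v,3).tolist() for k,v in s.items()})
a=cv2.imread("pics/top0.png");cv2.imwrite("pics/top0b.png",cv2.resize(a,(800,600),interpolation=cv2.INTER_CUBIC))
E
```

```text
scene {'fx': 398.915, 'fy': 398.915, 'cx': 251.321, 'cy': 188.146, 'extrinsics': [[0.285, -0.804, 0.522, 1019.696], [0.959, 0.24, -0.153, -16.751], [-0.002, 0.544, 0.839, 834.699], [0.0, 0.0, 0.0, 1.0]]}
top {'fx': 353.856, 'fy': 353.856, 'cx': 261.68, 'cy': 192.87, 'extrinsics': [[0.027, 0.992, -0.122, 454.074], [-1.0, 0.026, -0.011, 109.974], [-0.008, 0.122, 0.992, 945.316], [0.0, 0.0, 0.0, 1.0]]}
wrist {'fx': 265.608, 'fy': 265.608, 'cx': 255.087, 'cy': 191.545, 'extrinsics': [[0.433, 0.855, 0.285, 354.997], [-0.901, 0.412, 0.135, -551.355], [-0.002, -0.316, 0.949, 372.762], [0.0, 0.0, 0.0, 1.0]]}
{'t': 0.15, 'joint_positions': [1.385, 0.502, -0.427, 1.551, 0.221, 1.138, -0.21], 'dq': [0.001, -0.002, -0.004, -0.003, -0.0, 0.003, 0.0], 'effort': [-0.006, -57.004, -5.825, -28.129, 0.011, 0.008, 0.0], 'position': [281.736, -585.189, 230.515], 'ee_rot': [0.975, 0.223, -0.0, -0.001], 'contact_force': [-0.613, 0.164, 0.787], 'torque': [-0.001, 0.037, 0.008], 'grasp_force': 0.0, 'opening': 85.283}
```

View pics/top0b.png

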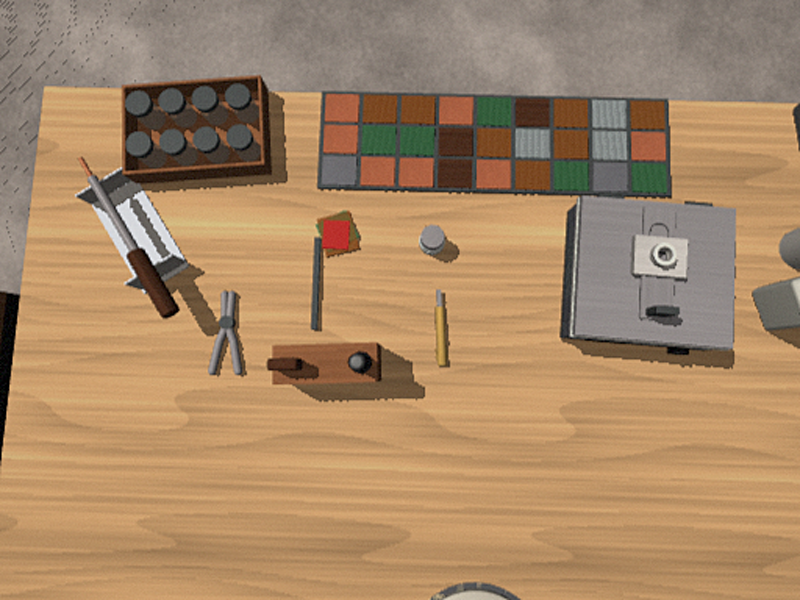

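View pics/scene0.png

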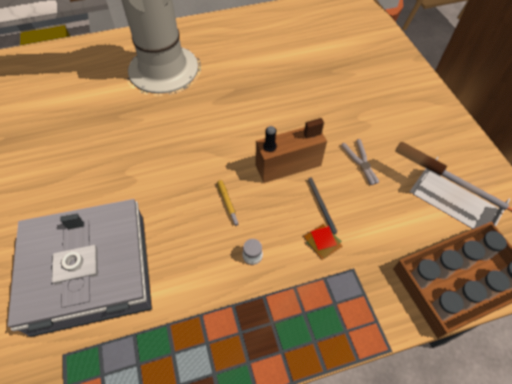

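The top view shows the tab at about (423,199), the bush mouth at (424,162) and the probe cap at (230,231), all in native pixels. In the scene view they are at (71,220), (71,261) and (270,130). The kiln's front faces the robot, and the probe is in the block's right-hand hole (-y).

```bash
cat > h.py <<'E'
from cell import env
import cv2,numpy as np
from scipy.spatial.transform import Rotation as R
def ray(c,p):
    E=np.array(c["extrinsics"]);d=np.array([(p[0]-c["cx"])/c["fx"],-(p[1]-c["cy"])/c["fy"],-1.])
    d=E[:3,:3]@d;return E[:3,3],d/np.linalg.norm(d)
def plane(c,p,z):
    o,d=ray(c,p);return o+d*(z-o[2])/d[2]
def tri(*cp):
    A=0;b=0;L=[ray(*x) for x in cp]
    for o,d in L:
        M=np.eye(3)-np.outer(d,d);A=A+M;b=b+M@o
    x=np.linalg.solve(A,b);return x,[round(float(np.linalg.norm((np.eye(3)-np.outer(d,d))@(x-o))),1) for o,d in L]
def proj(c,X):
    E=np.array(c["extrinsics"]);q=E[:3,:3].T@(np.array(X)-E[:3,3]);return np.array([c["cx"]+c["fx"]*q[0]/-q[2],c["cy"]-c["fy"]*q[1]/-q[2]])
def down(a): # tool z down, tool y (closing line) at world angle a
    y=np.array([np.cos(a),np.sin(a),0]);z=np.array([0,0,-1.]);return R.from_matrix(np.c_[np.cross(y,z),y,z]).as_quat()
def campose():  # camera in tool frame
    s=env.state();T=np.eye(4);T[:3,:3]=R.from_quat(s["ee_rot"]).as_matrix();T[:3,3]=s["position"]
    return np.linalg.inv(T)@np.array(env.calibration("wrist")["extrinsics"])
def st():
    s=env.state();return {k:np.round(s[k],3).tolist() for k in("t","position","ee_rot","contact_force","opening","grasp_force")}
E
python3 - <<'E'
from h import *
t,s=env.calibration("top"),env.calibration("scene")
for n,a,b in(("tabtop",(423,198),(71,219)),("bush",(424.5,162),(71,261)),("probe cap",(230,231),(270,129))):print(n,tri((t,a),(s,b)))
print(campose().round(3))
print(plane(env.calibration("wrist"),(255,191),130))
for a in(0,np.pi):
  for p in((400,-300,250),(540,-300,250),(400,200,250)):
    q=env.ik(p,down(a));print(a,p,None if q is None else np.round(q,2))
E
```

```text
tabtop (array([ 551.76358814, -253.30304782,  133.39579172]), [1.4, 1.4])
bush (array([ 638.37524132, -262.01456574,  124.33935647]), [0.3, 0.3])
probe cap (array([464.43763267, 188.04268327, 163.57582978]), [1.8, 1.8])
[[-1.00000e-03  9.49000e-01  3.16000e-01  8.06870e+01]
 [ 1.00000e+00  0.00000e+00  0.00000e+00  1.09900e+00]
 [ 0.00000e+00  3.16000e-01 -9.49000e-01 -1.42248e+02]
 [ 0.00000e+00  0.00000e+00  0.00000e+00  1.00000e+00]]
[ 282.4179898  -585.68816831  130.        ]
0 (400, -300, 250) [ 1.29  0.26 -0.81  1.89  0.22  1.08  0.39]
0 (540, -300, 250) [ 1.02  0.5  -0.77  1.61  0.37  1.18  0.17]
0 (400, 200, 250) [ 0.61  0.28 -1.28  2.    0.3   1.08 -0.81]
3.141592653589793 (400, -300, 250) [-0.47  0.48  1.37  1.94 -0.52  1.15 -2.03]
3.141592653589793 (540, -300, 250) [-0.37  0.8   1.36  1.66 -0.8   1.36 -2.03]
3.141592653589793 (400, 200, 250) [ 0.61  0.28 -1.28  2.    0.3   1.08  2.33]
```

Run:
```python
from h import *
import pickle
out=[]
env.movep((560,-310,270),down(-0.1))
for i,p in enumerate([(560,-310,270),(620,-230,270)]):
    if i: env.move_straight(p,200)
    env.sleep(.4)
    c=env.calibration("wrist");im=env.grab_frame("wrist");cv2.imwrite(f"pics/k{i}.png",im);out.append(c)
pickle.dump(out,open("k.pkl","wb"));print(st())
a=[cv2.imread(f"pics/k{i}.png") for i in(0,1)]
cr=[]
for im,c in zip(a,out):
    u=proj(c,(595,-258,125)).astype(int);print(u);x0,y0=max(0,min(512-200,u[0]-100)),max(0,min(384-200,u[1]-100));print(x0,y0)
    cr.append(cv2.resize(im[y0:y0+200,x0:x0+200],(400,400),interpolation=cv2.INTER_CUBIC))
cv2.imwrite("pics/kk.png",np.hstack(cr))
```

```text
{'t': 3.158, 'position': [619.726, -230.633, 270.067], 'ee_rot': [0.742, 0.671, -0.0, 0.0], 'contact_force': [0.541, 0.001, -0.923], 'opening': 85.576, 'grasp_force': 0.0}
[283 127]
183 27
[236 202]
136 102
```

View pics/kk.png

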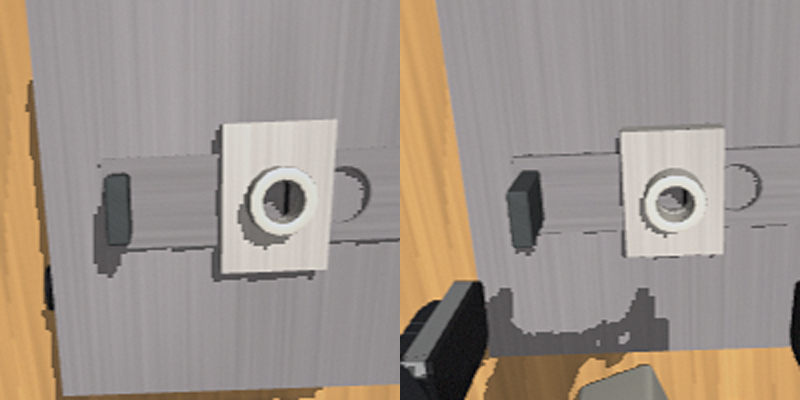

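Left view (image offset 183,27, scale 2): bush at about (324,127) and tab at (242,132). Right view: bush at (274,203) and tab at about (199,207). Next I'll fit the ring and the tab with masks.

Run:
```python
from h import *
import pickle
C=pickle.load(open("k.pkl","rb"));B=[(324.5,127),(274,203.5)];T=[(242,132),(199,207)]
res=[];vis=[]
for i in(0,1):
    im=cv2.imread(f"pics/k{i}.png");g=im.max(2);u=np.array(B[i],int)
    m=((im.min(2)>200)*255).astype(np.uint8)
    w=np.zeros_like(m);cv2.circle(w,tuple(int(v) for v in u),22,255,-1);m&=w
    cs,h=cv2.findContours(m,cv2.RETR_CCOMP,cv2.CHAIN_APPROX_NONE)
    for c,hh in zip(cs,h[0]):
        if len(c)>20: e=cv2.fitEllipse(c);print(i,"hole" if hh[3]>=0 else "outer",np.round(e[0],2),np.round(e[1],1),im[u[1],u[0]])
    d=((g<95)*255).astype(np.uint8);w[:]=0;cv2.circle(w,T[i],30,255,-1);d&=w
    k,l,s,ce=cv2.connectedComponentsWithStats(d);j=1+np.argmax(s[1:,4]);c=cv2.findContours((l==j).astype(np.uint8),cv2.RETR_EXTERNAL,cv2.CHAIN_APPROX_NONE)[0][0]
    print("tab",s[j],ce[j].round(1),cv2.minAreaRect(c),cv2.approxPolyDP(c,1.5,True)[:,0].tolist())
    x,y=T[i];vis.append(cv2.resize(im[y-25:y+25,x-25:x+25],(400,400),interpolation=cv2.INTER_NEAREST))
cv2.imwrite("pics/tab.png",np.clip(np.hstack(vis)*1.6,0,255).astype(np.uint8))
```

```text
0 outer [324.92 126.76] [30.5 33.6] [75 74 77]
0 hole [324.75 126.97] [23.1 25.3] [75 74 77]
0 outer [309.67 120.82] [10.8 22.7] [75 74 77]
tab [230 113  36  49 756] [239.6 138.1] ((240.39654541015625, 136.7413787841797), (44.75258255004883, 35.0964241027832), 68.19859313964844) [[244, 113], [235, 116], [234, 129], [230, 134], [230, 158], [235, 161], [240, 161], [243, 153], [265, 151], [247, 152], [245, 150], [248, 145], [247, 115]]
1 outer [273.49 203.37] [27.  28.9] [124 123 126]
1 hole [273.31 203.63] [19.7 22. ] [124 123 126]
1 outer [257.05 193.68] [ 2.5 10.2] [124 123 126]
tab [189 187  19  43 594] [198.4 206.9] ((198.45050048828125, 208.0049591064453), (42.09007263183594, 17.413150787353516), 84.2894058227539) [[204, 187], [197, 187], [189, 200], [192, 224], [194, 228], [198, 227], [199, 229], [202, 227], [201, 225], [207, 212]]
```

View pics/tab.png

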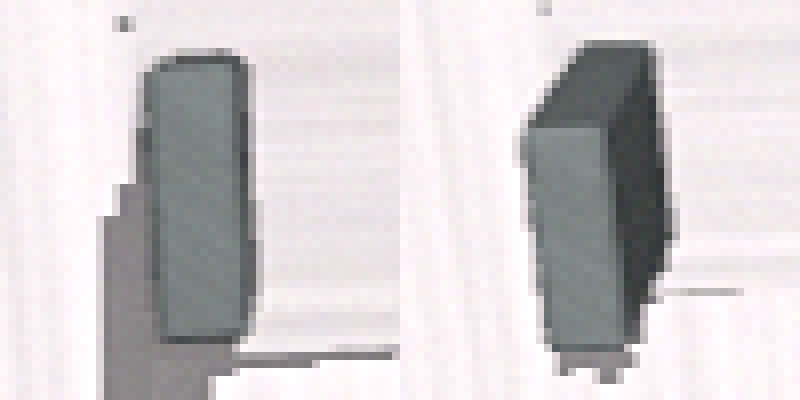

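The tab's top face is centred at about (241.2,131.7) in view 0 and (196.0,211.1) in view 1. Triangulating now.

Run:
```python
from h import *
import pickle
C=pickle.load(open("k.pkl","rb"))
f=lambda a,b:tri((C[0],a),(C[1],b))
b,t=f((324.83,126.9),(273.4,203.5)),f((241.2,131.7),(196.,211.1));print(b,t)
q=lambda x,y,o:(x/8+o[0]-.5,y/8+o[1]-.5)
e1=f(q(193,64,(217,107)),q(168,125,(174,182)));e2=f(q(201,339,(217,107)),q(191,348,(174,182)));print(e1,e2)
pb=[plane(C[0],(324.83,126.9),130),plane(C[1],(273.4,203.5),130)];pt=[plane(C[0],(241.2,131.7),145),plane(C[1],(196,211.1),145)];print(pb,pt)
d=(pb[0]+pb[1]-pt[0]-pt[1])/2;print("yaw",np.degrees(np.arctan2(d[1],d[0])),np.hypot(*d[:2]))
d=(e1[0]-e2[0]);print("yaw edge",np.degrees(np.arctan2(-d[0],d[1])))
# bridge edges yaw and lid edges, view 0
c=C[0]
for n,p1,p2 in(("bridge front",(222,126),(221,272)),("bridge back",(337,121),(327,270))):
    P,Q=[plane(c,(183+x/2,27+y/2),114) for x,y in(p1,p2)];d=P-Q;print(n,P.round(1),Q.round(1),np.degrees(np.arctan2(-d[0],d[1])))
```

```text
(array([ 637.48301696, -261.39936536,  129.483269  ]), [0.0, 0.0]) (array([ 551.58932951, -256.41858067,  142.52441909]), [0.3, 0.3])
(array([ 552.97937493, -239.97570642,  143.18881724]), [0.2, 0.2]) (array([ 549.9392099 , -273.61955167,  141.4777625 ]), [0.3, 0.3])
[array([ 637.3671797 , -261.35174505,  130.        ]), array([ 637.45469936, -261.18889146,  130.        ])] [array([ 551.52241072, -256.02205726,  145.        ]), array([ 552.50478736, -255.61568846,  145.        ])]
yaw -3.652591178923696 85.57116348478273
yaw edge -5.163405699084348
bridge front [ 609.8 -221.9  114. ] [ 604.9 -299.8  114. ] -3.5719369911866234
bridge back [ 669.8 -225.6  114. ] [ 665.2 -304.8  114. ] -3.3596028063757415
```

Port is at (637.4,-261.3), tab at (552,-256) and kiln yaw about -3.6°. The heights agree with the text. Next: grasp the tab and pull.

Run:
```python
from h import *
a=-0.063;u=np.array([np.cos(a),np.sin(a),0]);port=np.array([637.4,-261.3,0])
T=port-85*u;q=down(a)
env.movep(T+[0,0,190],q);env.move_straight(T+[0,0,115],80);env.sleep(.2);print(st())
env.gripper_close(50);env.sleep(.2);print(st())
p0=np.array(env.state()["position"])
env.move_straight(T+[0,0,115]-40*u,25);env.sleep(.4);print(st())
p1=np.array(env.state()["position"]);print((p1-p0)@u)
```

```text
{'t': 4.95, 'position': [552.921, -256.11, 115.578], 'ee_rot': [0.729, 0.684, 0.0, 0.0], 'contact_force': [-0.326, -0.251, -0.372], 'opening': 85.771, 'grasp_force': 0.0}
{'t': 5.817, 'position': [552.361, -255.931, 115.095], 'ee_rot': [0.729, 0.684, -0.0, -0.0], 'contact_force': [-2.47, 1.449, 2.818], 'opening': 11.332, 'grasp_force': 49.797}
{'t': 7.967, 'position': [513.945, -253.534, 115.116], 'ee_rot': [0.729, 0.685, 0.001, 0.001], 'contact_force': [6.119, -0.9, -2.981], 'opening': 11.451, 'grasp_force': 48.906}
-38.48992412460437
```

Run:
```python
from h import *
import pickle
a=-0.063;u=np.array([np.cos(a),np.sin(a),0]);port=np.array([637.4,-261.3,0])
T=port-85*u
env.move_straight(T+[0,0,115]-41.2*u,20);env.sleep(.3);print(np.mean([env.state()["position"] for _ in range(5)],0))
env.open_gripper();env.sleep(.2)
env.move_straight(T+[0,0,230]-41.2*u,150)
V=np.array([590,-310,240.]);env.move_straight(V,250);env.sleep(.4)
c=env.calibration("wrist");im=env.grab_frame("wrist");pickle.dump(c,open("m.pkl","wb"));cv2.imwrite("pics/m.png",im);print(st())
p=proj(c,port-70*u+[0,0,115]).astype(int);x,y=max(0,p[0]-100),max(0,p[1]-70);print(x,y)
cv2.imwrite("pics/mc.png",cv2.resize(im[y:y+140,x:x+200],(800,560),interpolation=cv2.INTER_NEAREST))
for d in(30,33,27):print(d,proj(c,port-d*u+[0,0,106]),proj(c,port-d*u+[0,0,114]))
```

```text
[ 512.75056006 -253.46105526  115.12480636]
{'t': 11.333, 'position': [589.771, -309.955, 240.299], 'ee_rot': [0.729, 0.685, -0.0, 0.0], 'contact_force': [0.507, 0.732, -0.207], 'opening': 85.716, 'grasp_force': 0.0}
129 63
30 [269.37959268 132.45623673] [269.79029205 133.30401299]
33 [266.44314115 132.45732139] [266.76935045 133.30512711]
27 [272.31605598 132.45515206] [272.8112461  133.30289886]
```

View pics/mc.png

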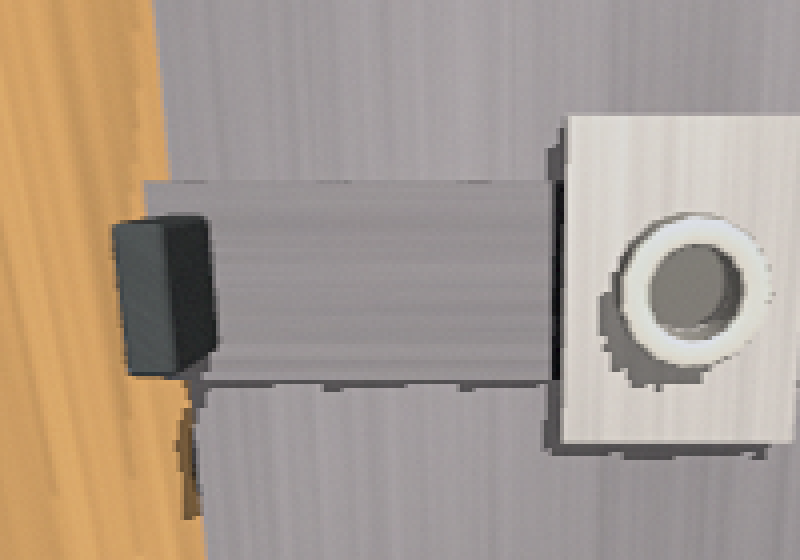

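The dark scribed line shows at columns 553–565 of the crop. Its full 3 mm width is in view, touching the bridge's front edge at (565,280), so the shutter is at the mark. Next I'll locate the probe.

Run:
```python
from h import *
import pickle
q=down(-0.063);out=[];cr=[]
env.movep((464,150,290),q)
for i,p in enumerate([(464,150,290),(450,60,290)]):
    if i: env.move_straight(p,200)
    env.sleep(.4)
    c=env.calibration("wrist");im=env.grab_frame("wrist");cv2.imwrite(f"pics/p{i}.png",im);out.append(c)
    u=proj(c,(464,188,164)).astype(int);x,y=max(0,min(312,u[0]-100)),max(0,min(184,u[1]-120));print(u,x,y)
    cr.append(cv2.resize(im[y:y+200,x:x+200],(400,400),interpolation=cv2.INTER_NEAREST))
pickle.dump(out,open("p.pkl","wb"));cv2.imwrite("pics/pp.png",np.hstack(cr));print(st())
```

```text
[252 146] 152 26
[261  47] 161 0
{'t': 14.592, 'position': [449.988, 60.525, 289.959], 'ee_rot': [0.729, 0.685, 0.0, -0.0], 'contact_force': [-1.0, -0.198, 0.331], 'opening': 85.173, 'grasp_force': 0.0}
```

View pics/pp.png

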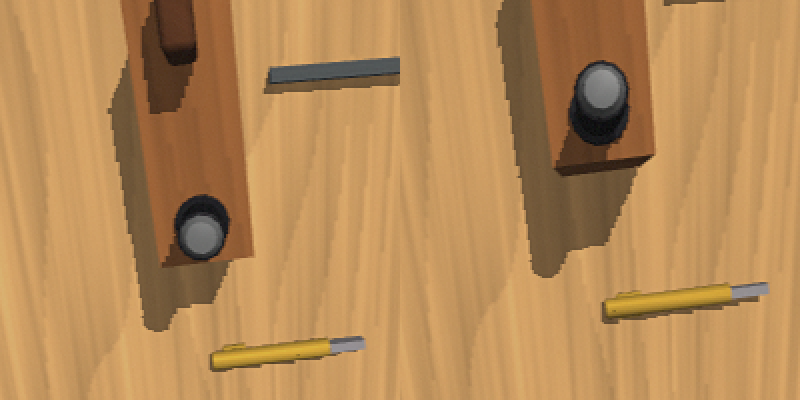

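The grey cap is at about (253,144.5) in view 0 and (262,44) in view 1. The fid's flat handle is well clear, farther along the block.

Run:
```python
from h import *
import pickle
C=pickle.load(open("p.pkl","rb"));pts=[]
for i,u in enumerate([(253,144),(262,44)]):
    im=cv2.imread(f"pics/p{i}.png").astype(int);m=((im.min(2)>80)&(im.max(2)-im.min(2)<25)).astype(np.uint8)
    w=np.zeros_like(m);cv2.circle(w,u,16,1,-1);m&=w
    l,lab,s,ce=cv2.connectedComponentsWithStats(m);j=1+np.argmax(s[1:,4]);print(s[j])
    c=cv2.findContours((lab==j).astype(np.uint8),0,1)[0][0];e=cv2.fitEllipse(c);print(e);pts.append(e[0])
x,r=tri((C[0],pts[0]),(C[1],pts[1]));print(x,r)
for c,p in zip(C,pts):print(plane(c,p,166))
q=down(-0.063)
print(env.ik((x[0],x[1],116),q), env.ik((637.4,-261.3,173),q))
```

```text
[244 134  19  19 275]
((252.71682739257812, 142.7017364501953), (17.54431915283203, 18.38825798034668), 21.842044830322266)
[253  32  20  22 338]
((261.9250793457031, 42.60601806640625), (18.996238708496094, 20.953041076660156), 7.277854919433594)
[464.32170034 192.02559116 162.24660174] [0.0, 0.0]
[464.42329264 192.54306973 166.        ]
[464.15807073 191.31522919 166.        ]
[ 0.34014893  0.56889207 -0.98814411  2.00076775  0.6109762   0.90125711
 -1.03991319] [ 0.87850777  0.73861067 -0.83228322  1.48417667  0.57051715  1.17280652
 -0.11038651]
```

Run:
```python
from h import *
q=down(-0.063);x,y=464.3,192.0
env.movep((x,y,200),q);env.move_straight((x,y,117),80);env.sleep(.3);print(st())
env.gripper_close(50);env.sleep(.3);print(st())
env.move_straight((x,y,285),90);env.sleep(.2);print(st())
env.movep((637.4,-261.3,310),q);env.sleep(.5);print(st())
import pickle
c={}
for n in("scene","wrist","top"):
    c[n]=env.calibration(n);cv2.imwrite(f"pics/h_{n}.png",env.grab_frame(n))
pickle.dump(c,open("h.pkl","wb"))
P=env.state()["position"];print(P)
for n in c:print(n,proj(c[n],P-np.array([0,0,111])),proj(c[n],P-np.array([0,0,43])))
w=cv2.imread("pics/h_wrist.png");s=cv2.imread("pics/h_scene.png");u=proj(c["scene"],P-np.array([0,0,70])).astype(int);print(u)
x0,y0=max(0,u[0]-80),max(0,u[1]-96);print(x0,y0)
cv2.imwrite("pics/hh.png",np.hstack([cv2.resize(s[y0:y0+192,x0:x0+160],(320,384),interpolation=0),w[:,100:420]]))
```

```text
{'t': 16.758, 'position': [464.535, 191.959, 117.285], 'ee_rot': [0.729, 0.684, 0.0, 0.0], 'contact_force': [-0.478, 1.145, 0.071], 'opening': 85.297, 'grasp_force': 0.0}
{'t': 17.642, 'position': [464.292, 192.01, 117.104], 'ee_rot': [0.729, 0.684, -0.0, 0.0], 'contact_force': [-2.025, -1.091, 3.63], 'opening': 24.587, 'grasp_force': 48.931}
{'t': 19.858, 'position': [464.165, 191.969, 284.772], 'ee_rot': [0.729, 0.685, -0.0, -0.0], 'contact_force': [-0.222, 0.041, -0.845], 'opening': 25.153, 'grasp_force': 49.039}
{'t': 22.125, 'position': [637.417, -261.253, 310.037], 'ee_rot': [0.729, 0.685, -0.0, 0.0], 'contact_force': [0.301, 1.15, -1.637], 'opening': 24.635, 'grasp_force': 49.036}
[ 637.36568181 -261.37142353  309.97042513]
scene [ 55.19659589 243.6784579 ] [ 37.5727559  225.54857161]
wrist [255.11186963 187.52037568] [255.11019534 214.59586817]
top [439.96427411 155.19092727] [457.08228705 147.25289866]
[ 44 233]
0 137
```

View pics/hh.png

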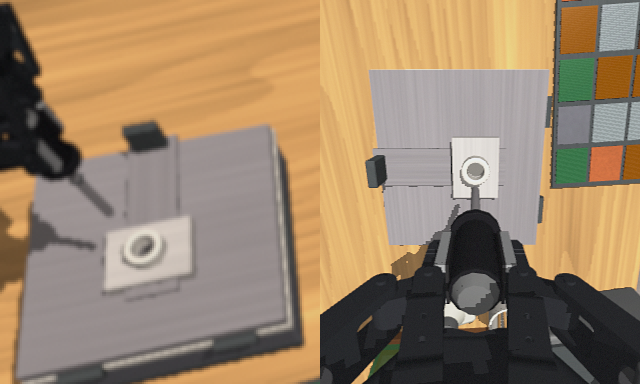

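The probe is gripped and looks upright. The scene crop shows the tip at native (56,244), against a predicted (55,244). The wrist view shows the rod on column 255, in line with the bush. I'll lower it to just above the rim and check the centring there.

Run:
```python
from h import *
env.move_straight((637.4,-261.3,257),80);env.sleep(.5)
P=np.mean([env.state()["position"] for _ in range(5)],0);print(P)
c={}
cr=[]
for n,f in(("scene",8),("wrist",8)):
    c[n]=env.calibration(n);im=env.grab_frame(n);cv2.imwrite(f"pics/d_{n}.png",im)
    u=proj(c[n],(637.4,-261.3,140)).astype(int);x,y=u-25;y-=0;print(n,x,y,"tip",(proj(c[n],P-[0,0,112])-(x,y)+.5)*8,"port",(proj(c[n],(637.4,-261.3,130))-(x,y)+.5)*8,"ring",(proj(c[n],P-[0,0,44.])-(x,y)+.5)*8)
    cr.append(cv2.resize(im[y:y+60,x:x+50],(400,480),interpolation=0))
cv2.imwrite("pics/dd.png",np.hstack(cr))
```

```text
[ 637.42712084 -261.35203646  257.12516869]
scene 43 232 tip [197.8996862  196.63421139] port [223.07412372 222.1401745 ] ring [74.26494458 69.45894838]
wrist 230 160 tip [205.12379385 221.64515269] port [204.87338961 186.90455832] ring [205.25273441 436.54882016]
```

View pics/dd.png

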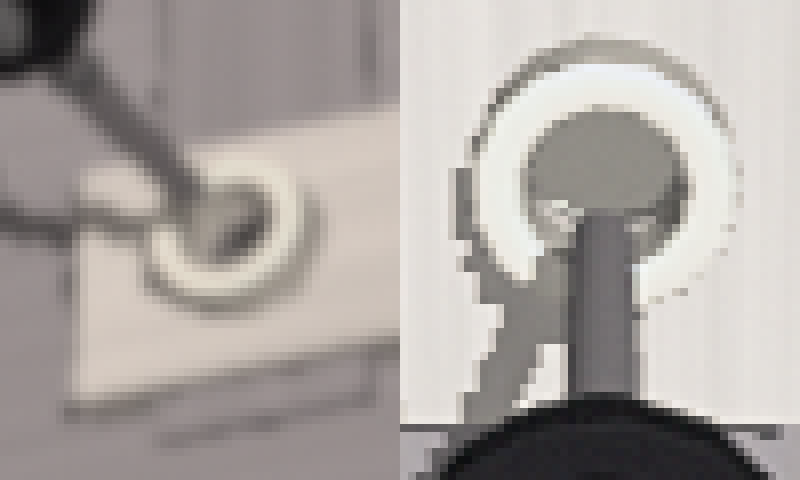

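The wrist view shows the rod's far edge at row 208 and column 604, and the bore centred at about (606,187). Sideways centring is good. I'll check the depth direction using the flange silhouette and the rod's line in the scene view.

Run:
```python
from h import *
P=np.array([637.43,-261.35,257.12]);c=env.calibration("wrist");th=np.linspace(0,6.28,90)
disc=lambda dy,r,z:min(proj(c,P+[r*np.cos(t),dy+r*np.sin(t),z])[1] for t in th)
print("row of tip edge, flange edge (crop px; seen 208, 400)")
for dy in(0,-2):
  for dz in(-112,-110,-108):print(dy,dz,(disc(dy,4,dz)-160+.5)*8,(disc(dy,17,dz+95)-160+.5)*8,(disc(dy,17,dz+101)-160+.5)*8)
# scene: ridge of the rod across its predicted line
s=env.calibration("scene");im=cv2.cvtColor(cv2.imread("pics/d_scene.png"),6).astype(np.float32)
for h in range(30,92,6):
    p=proj(s,P+[0,0,-112+h]);d=proj(s,P+[0,0,-112+h+10])-p;d/=np.linalg.norm(d);n=np.array([-d[1],d[0]])
    if h==30: print("n per +y mm",(proj(s,P+[0,1,-62])-proj(s,P+[0,0,-62]))@n,"per +x",(proj(s,P+[1,0,-62])-proj(s,P+[0,0,-62]))@n)
    o=np.arange(-6,6.1,.5);q=(p+np.outer(o,n)).astype(np.float32)
    v=cv2.remap(im,q[:,0].reshape(1,-1),q[:,1].reshape(1,-1),1)[0];print(h,v.astype(int).tolist())
# port seen by scene camera
w=(cv2.imread("pics/scene0.png").min(2)>215).astype(np.uint8)*255;k=np.zeros_like(w);cv2.circle(k,(71,261),16,255,-1);w&=k
for t in(cv2.findContours(w,1,1)[0]):
    if len(t)>12:print(cv2.fitEllipse(t))
print(proj(s,(637.4,-261.3,130)))
```

```text
row of tip edge, flange edge (crop px; seen 208, 400)
0 -112 191.20695574289743 374.99023596069674 403.4447511410742
0 -110 195.8354490637953 384.26213065888123 413.37031912650514
0 -108 200.531145630767 393.74455151954635 423.52920188798885
-2 -112 206.50000418066156 398.00814067044666 427.14446860444446
-2 -110 211.22740160656144 407.50301395633846 437.306133135412
-2 -108 216.0232731704691 417.21266627108093 447.70573320455605
n per +y mm 0.527100679710065 per +x -0.33759883318023537
30 [196, 194, 190, 183, 174, 161, 144, 127, 112, 100, 92, 92, 93, 95, 98, 103, 111, 120, 127, 134, 137, 140, 141, 142, 144]
36 [170, 165, 160, 154, 147, 138, 124, 111, 99, 92, 91, 91, 93, 96, 100, 107, 116, 124, 129, 130, 129, 129, 129, 132, 136]
42 [152, 151, 150, 147, 141, 133, 121, 109, 98, 92, 91, 91, 93, 96, 101, 109, 119, 129, 136, 137, 136, 133, 129, 128, 132]
48 [150, 149, 148, 145, 140, 130, 119, 107, 98, 92, 90, 91, 93, 94, 99, 106, 116, 127, 138, 145, 148, 149, 149, 149, 150]
54 [148, 148, 147, 146, 140, 132, 119, 107, 97, 90, 89, 90, 92, 93, 96, 103, 112, 122, 132, 142, 148, 150, 150, 151, 151]
60 [151, 151, 150, 146, 140, 129, 116, 102, 90, 81, 75, 76, 76, 77, 83, 90, 100, 114, 128, 138, 144, 149, 150, 150, 150]
66 [151, 149, 146, 139, 129, 116, 102, 90, 81, 78, 79, 83, 83, 83, 85, 86, 91, 100, 114, 126, 136, 143, 149, 151, 151]
72 [148, 147, 140, 132, 123, 105, 88, 72, 63, 57, 54, 54, 56, 58, 60, 65, 72, 83, 96, 106, 115, 126, 130, 136, 141]
78 [103, 93, 83, 74, 65, 55, 46, 37, 27, 25, 22, 19, 20, 21, 20, 23, 24, 26, 32, 34, 38, 45, 49, 59, 71]
84 [32, 27, 31, 32, 34, 37, 37, 36, 34, 31, 26, 24, 22, 20, 20, 20, 20, 19, 19, 20, 20, 21, 22, 22, 23]
90 [33, 44, 57, 69, 74, 80, 82, 80, 78, 72, 64, 53, 43, 34, 23, 20, 17, 14, 14, 15, 15, 16, 17, 17, 18]
[ 70.38426547 259.26752181]
```

Run:
```python
from h import *
s=env.calibration("scene");im=cv2.imread("pics/scene0.png")
g=cv2.resize(im[243:279,53:89],None,fx=8,fy=8,interpolation=cv2.INTER_CUBIC);gg=g.min(2)
for t in(185,195,205,212,220):
    m=((gg>t)*255).astype(np.uint8);m=cv2.morphologyEx(m,cv2.MORPH_OPEN,np.ones((3,3)))
    for c,h in zip(*(lambda a:(a[0],a[1][0]))(cv2.findContours(m,cv2.RETR_CCOMP,1))):
        if cv2.contourArea(c)>800:
            e=cv2.fitEllipse(c);print(t,"hole" if h[3]>=0 else "out",(np.array(e[0])+.5)/8-.5+(53,243),np.array(e[1])/8,round(e[2]))
th=np.linspace(0,6.28,60)
for r,z in((11,130),(18,130)):
    q=np.array([proj(s,(637.4+r*np.cos(t),-261.3+r*np.sin(t),z)) for t in th],np.float32);print("pred",r,cv2.fitEllipse(q))
a=cv2.resize(im[243:279,53:89],(360,360),interpolation=cv2.INTER_CUBIC);b=cv2.resize(cv2.imread("pics/d_scene.png")[232:268,43:79],(360,360),interpolation=cv2.INTER_CUBIC)
cv2.imwrite("pics/cmp.png",np.hstack([a,b]))
```

```text
185 out [ 70.77281952 263.03689575] [27.91174698 43.34473038] 66
185 hole [ 71.62097549 262.27218246] [19.60351181 24.21083069] 80
185 hole [ 70.89583206 259.64481163] [10.63677979 14.10930347] 55
195 out [ 70.93996239 259.06211853] [15.08181667 18.98266411] 49
195 hole [ 70.86849594 259.66553879] [11.38741779 14.84201717] 55Traceback (most recent call last):
  File "<stdin>", line 6, in <module>
  File "<stdin>", line 6, in <lambda>
TypeError: 'NoneType' object is not subscriptable
```

The port and rod offsets agree between cameras: the rod sits about 1.8 mm towards -y, with no tilt. I'll correct that, lower it most of the way and look.

Run:
```python
from h import *
X=np.array([637.6,-259.5,0])
env.move_straight(X+[0,0,257],30);env.sleep(.3);f0=np.array(env.state()["contact_force"])
for z in(235,215,195,186):
    env.move_straight(X+[0,0,z],40);env.sleep(.2);print(z,np.round(env.state()["contact_force"]-f0,1))
env.sleep(.3);P=np.mean([env.state()["position"] for _ in range(5)],0);print(P,env.state()["t"])
cr=[]
s=env.calibration("scene");im=env.grab_frame("scene");cv2.imwrite("pics/e_scene.png",im)
x,y=43,232;cr.append(cv2.resize(im[y:y+50,x:x+50],(400,400),interpolation=cv2.INTER_CUBIC))
f=lambda X:((proj(s,X)-(x,y)+.5)*8).round()
A=P+[0,-1.8,0];print("ring pred",f(A-[0,0,44.2]),"axis at rim",f((A[0],A[1],130)),"port",f((637.4,-261.3,130)))
im=env.grab_frame("wrist");c=env.calibration("wrist");u=proj(c,(637.4,-261.3,130)).astype(int)-25;print(u);cr.append(cv2.resize(im[u[1]:u[1]+50,u[0]:u[0]+50],(400,400),interpolation=0))
cv2.imwrite("pics/ee.png",np.hstack(cr))
```

```text
235 [-0.2  0.6  0.9]
215 [-0.5 -1.   0.1]
195 [-1.5 -0.1  0.5]
186 [-0.  -1.2  2. ]
[ 637.62418941 -259.5258625   186.06511126] 27.7083
ring pred [204. 203.] axis at rim [223. 223.] port [223. 222.]
[230 185]
```

View pics/ee.png

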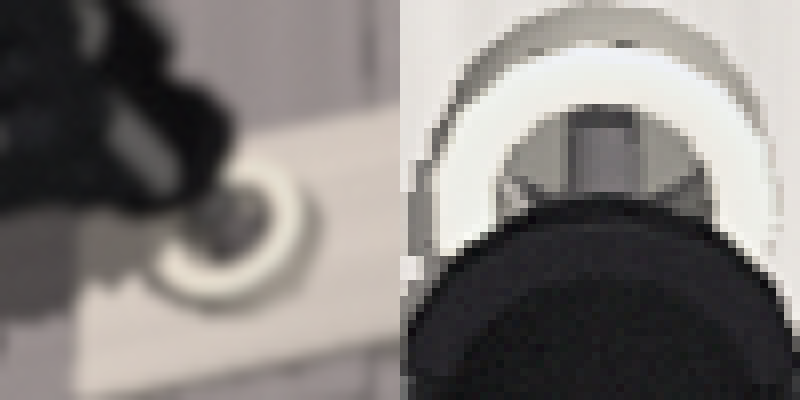

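The wrist crop shows the rod at column 605 and the bore centre at about 604, so it is centred in x. In the scene crop the flange edge is at about (233,125). I'll check y numerically against that edge, then lower to the mark.

Run:
```python
from h import *
s=env.calibration("scene");P=np.array([637.62,-259.53,186.07]);th=np.linspace(0,6.28,120)
for dy in(-3,-1.8,0):
    q=np.array([(proj(s,P+[17*np.cos(t),dy+17*np.sin(t),z])-(43,232)+.5)*8 for t in th for z in(-17.2,-11.2)])
    d=np.array([.71,-.7]);e=np.array([.7,.71]);print(dy,"max x",q[:,0].max().round(),"max along n",(q@d).max().round(1),"max along rod",(q@e).max().round(1))
im=cv2.imread("pics/e_scene.png");g=cv2.resize(im[232:282,43:93],(400,400),interpolation=cv2.INTER_CUBIC).max(2)
yy,xx=np.nonzero(g[:200]<95);k=(xx>150)&(yy>70);print("seen",xx[k].max(),(xx[k]*.71-yy[k]*.7)[(yy[k]>90)].max())
for t in(70,85,95,110,120):
    yy,xx=np.nonzero(g<t);k=(yy>90)&(yy<180)&(xx>150)&(xx<250)&(xx+yy<370);print(t,xx[k].max(),(xx*.71-yy*.7)[k].max())
for k in(115,125,135):print(g[k,200:260:4].tolist())
```

```text
-3 max x 229.0 max along n 80.1 max along rod 281.5
-1.8 max x 235.0 max along n 85.0 max along rod 284.3
0 max x 243.0 max along n 92.2 max along rod 288.6
seen 234 85.58
70 229 81.25999999999999
85 232 84.15999999999998
95 234 85.58
110 236 88.42
120 237 90.53999999999999
[17, 18, 20, 26, 32, 45, 58, 77, 95, 115, 130, 142, 148, 150, 151]
[17, 19, 19, 21, 22, 30, 40, 60, 82, 108, 128, 145, 154, 158, 161]
[18, 21, 21, 22, 23, 29, 38, 60, 85, 116, 142, 163, 175, 182, 186]
```

Run:
```python
from h import *
env.move_straight((637.5,-259.3,174.2),15);env.sleep(1)
P=np.mean([env.state()["position"] for _ in range(5)],0);print(P,st())
cr=[];s=env.calibration("scene");im=env.grab_frame("scene");cr.append(cv2.resize(im[205:285,10:90],(400,400),interpolation=cv2.INTER_CUBIC))
im=env.grab_frame("wrist");cr.append(cv2.resize(im[140:240,205:305],(400,400),interpolation=0));cv2.imwrite("pics/ff.png",np.hstack(cr))
c=env.calibration("wrist");th=np.linspace(0,6.28,90)
for n,y,r,z in(("bush inner far",-261.3,11,130),("bush outer far",-261.3,18,130),("flange",P[1]-2,17,P[2]-17.2)):
    print(n,(min(proj(c,(637.4+r*np.cos(t),y+r*np.sin(t),z))[1] for t in th)-140+.5)*4)
```

```text
[ 637.49814728 -259.28892333  174.17351648] {'t': 29.742, 'position': [637.498, -259.289, 174.174], 'ee_rot': [0.729, 0.684, -0.0, -0.0], 'contact_force': [0.501, 0.207, -1.221], 'opening': 24.398, 'grasp_force': 49.047}
bush inner far 253.435981878662
bush outer far 218.16075292807227
flange 278.0870596188605
```

View pics/ff.png

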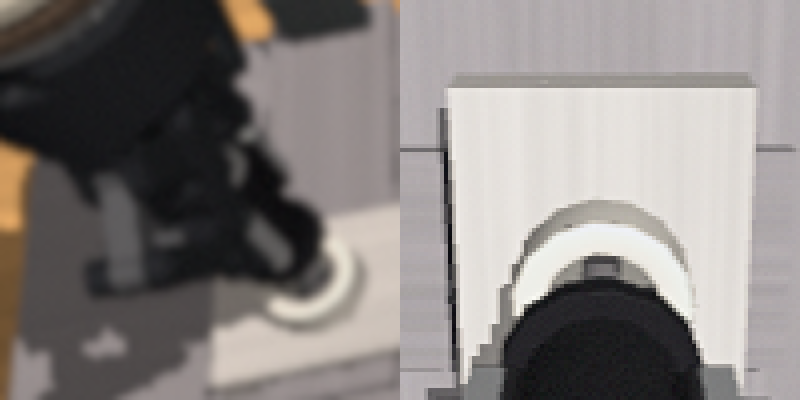

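The rod is inside the bore. Bush inner edge, outer edge and flange show at rows 254, 222 and 280, against predicted 253, 218 and 278. The dark scribed line is still visible at column 447, and there is no contact force.

```bash
python3 -c "
from h import *
print(env.hand_in())"
```

```text
the job is handed in; nothing more can be done
None
```

I handed the job in at about 30 s: the shutter is at its mark and released, and the probe is held still and upright in the bush, centred to within about 1 mm and with its ring level with the rim by my measurements (the ring itself was hidden in the last pictures), with no sign of the probe touching the kiln.

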